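# Make up a spacer set by weight on a spring scale

## Robot

A 6-joint arm with a two-finger parallel gripper is mounted at the origin on the work surface. World frame = base frame: x ahead of the robot, y to its left, z up, the work surface at z = 0. Lengths are in mm, angles in rad, forces in N, time in s.
With the tool pointing down it reaches from about 325 to 850 mm from the base axis. Payload 15.5 kg.
Tool frame: the origin (TCP) lies midway between the tips of the shut fingers; the grasp point (between the pads) lies 19 mm behind it; z points along the fingers, x is the direction in which the jaws open and shut, and the axes are right-handed (so a half turn about z gives the same grasp; the last joint's range is limited). The gripper opens to 91 mm and grips with 3 to 60 N. Pads are 32 mm wide; open, the fingers measure 118 mm over their backs; the gripper's body (76 mm by 178 mm) begins 60 mm behind the grasp point.
Start: joints at [1.089, 0.494, 1.345, -0, 1.302, -0.096], TCP at [235.762, 578.829, 213.915] pointing down, gripper open.
Joint ranges: [-2.91, 2.91], [-0.82, 2.16], [0.22, 2.67], [-1.22, 4.37], [0.12, 2.79], [-3.08, 3.08]. Speed limits (rad/s): [1.89, 1.89, 2.57, 3.01, 3.01, 3.01].

## Interface

Orientations are given as a unit quaternion [x, y, z, w].
In Python, from plant import get_obs, grab_frame, camera_info, job_done gives the robot as it stands.
- The arm moves only by the tool jog_arm, never from a script. Its argument "rows" is a list of rows, each an object of numbers: "x", "y", "z": the shift along the tool's x, y, z in m; "ax", "ay", "az": the turn, a rotation vector about the tool's x, y, z in rad. In form: [{"x": .., "y": .., "z": .., "ax": .., "ay": .., "az": ..}, ...]. A call has exactly 5 rows; each row is the pose to reach, as a shift and turn from the pose commanded when the call began, along the tool's axes at that moment; what a row does not reach only later rows make up. A row lasts 1/10 s, in which the tool goes at most 50 mm and 8.59 degrees, less where a joint would pass 70% of its speed; a pose out of reach is approached as far as the arm can. A call with a gripper value outside its range is refused whole. "gripper" is the closure, from 0 (fully open) to 1 (shut), set as the call begins (left out, the last holds). The fingers move at their own pace and stop on an object; the grip force is fixed at half the most. Time passes only in rows, so rows that repeat a pose let the fingers close, or fill a call up. It gives the time, the measured TCP pose, the force and the opening at its end, in the units of the state.
- get_obs(): the state, without advancing time (a new reading comes with each control period).
- grab_frame(name): name is "scene" or "top" or "wrist"; returns (picture, depth): 400x640x3 uint8, red, green, blue; 400x640 float32, mm along the optical axis (not along the pixel's ray), 0 where there is no reading.
- camera_info(name): a dict with "fx", "fy", "cx", "cy" (pixels), "eye" and "rotation" of the camera in the world. Camera axes: x right, y up, looking along -z (the intrinsics and any distortion apply to the point x, -y, -z); pixel columns grow to the right and rows downward; lengths in mm; the calibration is good to about 2 mm. A picture is of the moment at which its call begins: read the wrist's pose just before it. camera_info takes no time and is no camera call; for the wrist camera it gives the pose at the moment of the call.
- job_done(): hands the job in, once; it reports no verdict.
The state is a dict: "time_s": time; "qpos": joint angles; "qd": joint speeds; "tau": joint torques, N m; "position": TCP position; "tcp_rot": TCP orientation; "ft_force": force on the tool from outside, world axes, zero at the start; "wrist_torque": the same for the moment, N m; "finger_gap": finger opening in mm.
Only numpy, scipy, OpenCV 4.12 (cv2) and the standard library are available. Lean on these libraries where they do the work, as an engineer would, in place of code of your own. Each camera call takes 0.05 s, during which the arm holds its last target.

## Task

Make up one set of steel spacer rings by weight: take rings one at a time from the stock board, thread each over the post of the spring scale and let it settle, adding rings until the pointer comes to rest inside the green band. Feel your way gently, never pushing the pan past the red line; leave the rings you do not need on their seats and leave everything else on the desk alone.

Things in the scene. Friction and masses are not known exactly. Their poses are not given: they have to be found in the camera images.
- scale: Spring scale, fixed: green housing 170 (x) x 160 (y) mm, 70 mm tall, origin under the pan's slot centre, at table height; z up, x from the pan to the gauge. The gauge, two white plates at x = 81 to 87 mm, y = 20 to 50 mm either side, tops out 152 mm above the table. A round aluminium pan, 132 mm across, rides on a spring over the housing, an upright brass post in its middle.
- scale_mid (a point): Middle of the scale's slot, 130 mm above the table: the pan's top face when fully up. Axes as scale. The post: 16 mm diameter, 62 mm tall above the pan, flat top with 1.5 mm rounded edge. Pan and post are clipped in the slot up to 16 mm either side of this point along y (0 along x) and stay there, rigid sideways; this offset is not reported: find it by feel or by sight.
- pan (a joint): How far the pan has sunk from fully up, in m (0 to 0.050, down positive). Spring 300 N/m, damped; empty it rests near 0.002; each ring sinks it 6 to 12 mm more. A black pointer level with the pan shows it on the gauge's white plates: green band 0.019 to 0.033, red line 0.044 (12.5 N above the empty pan).
- board: Plywood stock board, fixed, 165 x 165 x 12 mm, origin at the centre of its underside; four blue seats (30 mm across, 30 mm above the table, each with a 14 mm locating pin 10 mm taller), 47.5 mm either way from the middle along its x and y, one steel ring lying on each.
- ring0_mid (a point): Centre (half-way up) of a steel spacer ring lying flat, z its axis: 54 mm outside, 22 mm hole, 18 mm thick. The four look the same but weigh differently, 0.20 to 0.37 kg. Starts on a seat of the stock board, centre 39 mm above the table, 95 mm from its neighbours along the board's x and y; stacked rings lie flat on one another, 18 mm each.
- ring1_mid (a point): Centre (half-way up) of a steel spacer ring lying flat, z its axis: 54 mm outside, 22 mm hole, 18 mm thick. The four look the same but weigh differently, 0.20 to 0.37 kg. Starts on a seat of the stock board, centre 39 mm above the table, 95 mm from its neighbours along the board's x and y; stacked rings lie flat on one another, 18 mm each.
- ring2_mid (a point): Centre (half-way up) of a steel spacer ring lying flat, z its axis: 54 mm outside, 22 mm hole, 18 mm thick. The four look the same but weigh differently, 0.20 to 0.37 kg. Starts on a seat of the stock board, centre 39 mm above the table, 95 mm from its neighbours along the board's x and y; stacked rings lie flat on one another, 18 mm each.
- ring3_mid (a point): Centre (half-way up) of a steel spacer ring lying flat, z its axis: 54 mm outside, 22 mm hole, 18 mm thick. The four look the same but weigh differently, 0.20 to 0.37 kg. Starts on a seat of the stock board, centre 39 mm above the table, 95 mm from its neighbours along the board's x and y; stacked rings lie flat on one another, 18 mm each.
- mug: Bystander: white mug, 76 mm across, 90 mm tall; origin at the middle of its underside.
- tape: Bystander: yellow roll of tape lying flat, 90 mm across, 24 mm tall; origin at the middle of its underside.
- jar: Bystander: closed glass jar with an orange cap, 68 mm across, 100 mm tall; origin at the middle of its underside.
- carton: Bystander: small cardboard carton, 90 x 120 x 60 mm tall; origin at the middle of its underside.
- driver: Bystander: screwdriver with a red handle, lying flat; origin at the middle of its underside.
- notebook: Bystander: blue notebook, 150 x 110 x 12 mm; origin at the middle of its underside.
Not all that is in view belongs to the job. Leave any purple look-alike of the part that bears ring1_mid alone.

How it is judged:
By the outcome, as a careful person would: the job done as asked, in the order asked, and still so for the second after the job is handed in, with the robot touching nothing.
It also fails if it takes over 72 s, if anything falls off the work surface, if the arm or the gripper's body presses on something with over 40 N, if the wrist force passes 120 N, or if a joint passes its speed limit or range.

## Working session

There is one attempt and no reset: what is moved stays moved. The work goes in short steps, Python scripts to look and compute and a tool call to move; the robot and the scene stay as the last step left them, time stands still between calls to the robot, and variables do not carry over. Pictures are saved under pics/ and viewed, and the job is handed in when it is done.

Besides the shell and the picture viewer there is one more tool, called after "Emit:" in YAML: its name, and indented under it one key for each argument. jog_arm: Moves the arm, as the interface text tells. Its arguments: {"type":"object","properties":{"rows":{"type":"array"},"gripper":{"type":"number"}},"required":["rows"]}

```bash
mkdir -p pics; ls; python3 - <<'E'
from plant import *
import cv2,numpy as np
o=get_obs();print(o)
for n in("scene","top"):
    p,d=grab_frame(n);cv2.imwrite(f"pics/{n}0.png",p[:,:,::-1]);np.savez(f"pics/{n}0.npz",p=p,d=d);print(camera_info(n))
E
```

```text
pics
{'time_s': 0.0, 'qpos': array([ 1.08849134e+00,  4.94221305e-01,  1.34614967e+00,  3.63165372e-06,
        1.30247303e+00, -9.54795652e-02]), 'qd': array([ 1.28631759e-03, -1.64279222e-03,  6.45852871e-05,  3.33364742e-04,
        1.57476344e-03,  7.81604274e-04]), 'tau': array([-2.47475713e-03, -8.78804970e+01, -3.81863022e+01,  7.07760290e-02,
        5.28593967e-02, -1.37966372e-04]), 'position': array([235.58678876, 578.48473061, 213.30827347]), 'tcp_rot': array([ 8.29834520e-01,  5.58009210e-01, -5.50962437e-04,  2.96506281e-04]), 'ft_force': array([ 0.18503359,  0.29646203, -0.03795106]), 'wrist_torque': array([0.0261446 , 0.00654198, 0.02653854]), 'finger_gap': 91.25215548956645}
{'fx': 361.7638630232737, 'fy': 361.7638630232737, 'cx': 315.68477720740253, 'cy': 199.7561247703071, 'eye': array([1067.54586538,  -32.26351867,  864.22577409]), 'rotation': array([0.2096379 , 0.19688582, 0.64324033, 0.70959834])}
{'fx': 367.1879310015662, 'fy': 367.1879310015662, 'cx': 318.9372326222386, 'cy': 196.84606368880196, 'eye': array([ 368.90555128,  -16.71295523, 1220.11668   ]), 'rotation': array([ 0.06137368, -0.06479832, -0.69876114,  0.70976568])}
```

View pics/scene0.png

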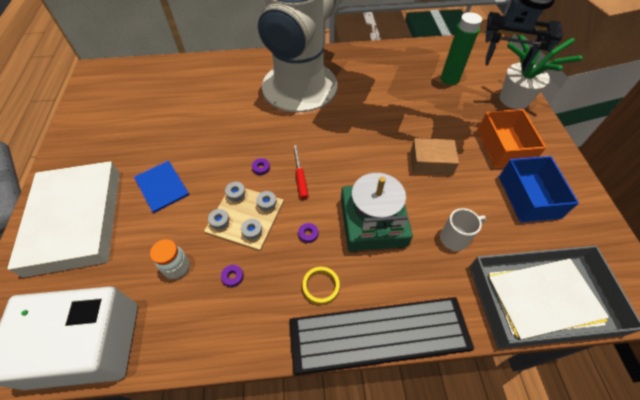

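View pics/top0.png

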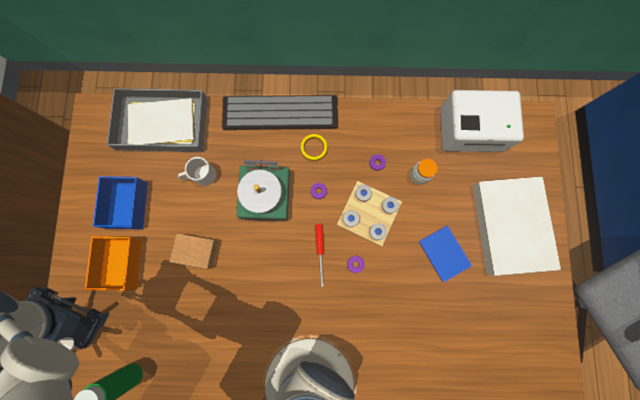

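The top view shows the scale at about (263,190), with its gauge on the upper (+x) side. The stock board's four steel rings sit at (363,193), (391,205), (351,218) and (379,232). The purple rings at (378,162), (318,190) and (356,264) are look-alikes lying on the desk, so I'll leave those alone.

```bash
cat > h.py <<'E'
import numpy as np,cv2
from scipy.spatial.transform import Rotation as R
from plant import *
def rays(ci,uv):
    uv=np.atleast_2d(np.asarray(uv,float))
    d=np.c_[(uv[:,0]-ci['cx'])/ci['fx'],-(uv[:,1]-ci['cy'])/ci['fy'],-np.ones(len(uv))]
    return R.from_quat(ci['rotation']).apply(d)
def plane(ci,uv,z):
    r=rays(ci,uv);return ci['eye']+r*((z-ci['eye'][2])/r[:,2])[:,None]
def cloud(ci,d):
    h,w=d.shape;u,v=np.meshgrid(np.arange(w),np.arange(h))
    r=rays(ci,np.c_[u.ravel(),v.ravel()]);P=(ci['eye']+r*d.ravel()[:,None]).reshape(h,w,3);P[d==0]=np.nan
    return P
def proj(ci,P):
    c=R.from_quat(ci['rotation']).inv().apply(np.atleast_2d(P)-ci['eye'])
    return np.c_[ci['cx']+ci['fx']*c[:,0]/-c[:,2],ci['cy']-ci['fy']*c[:,1]/-c[:,2]]
E
python3 - <<'E'
from h import *
np.set_printoptions(precision=1,suppress=True)
for n in("top","scene"):
    f=np.load(f"pics/{n}0.npz");p,d=f['p'],f['d'];ci=camera_info(n);P=cloud(ci,d)
    hsv=cv2.cvtColor(p,cv2.COLOR_RGB2HSV)
    print(n,"table z",np.nanmedian(P[240:260,290:310,2]) )
    box=(slice(170,250),slice(330,410)) if n=="top" else (slice(175,250),slice(200,290))
    Q=P[box];H=hsv[box]
    m=((Q[...,2]>41)&(Q[...,2]<56)).astype(np.uint8)
    k,l,s,c=cv2.connectedComponentsWithStats(m)
    for i in range(1,k):
        if s[i,4]>15:
            q=Q[l==i];cc=cv2.minEnclosingCircle(q[:,:2].astype(np.float32));print("ring",s[i,4],np.median(q,0),np.mean(q,0),cc, c[i]+[box[1].start,box[0].start])
    # board top
    m=(Q[...,2]>8)&(Q[...,2]<17);q=Q[m];print("board",cv2.minAreaRect(q[:,:2].astype(np.float32)))
    # green housing
    box=(slice(150,235),slice(225,300)) if n=="top" else (slice(165,260),slice(330,420))
    Q=P[box];H=hsv[box]
    m=(Q[...,2]>62)&(Q[...,2]<76)&(H[...,0]>50)&(H[...,0]<95)&(H[...,1]>90);q=Q[m];print("housing",m.sum(),q.mean(0),cv2.minAreaRect(q[:,:2].astype(np.float32)))
    m=(Q[...,2]>120)&(Q[...,2]<136)&(H[...,1]<60);q=Q[m];print("pan",m.sum(),np.median(q,0),cv2.minEnclosingCircle(q[:,:2].astype(np.float32)))
    m=(H[...,0]>12)&(H[...,0]<32)&(H[...,1]>110);q=Q[m];print("brass",m.sum(),q[:40])
E
python3 - <<'E'
import cv2
a=cv2.imread('pics/scene0.png')[165:260,330:420];b=cv2.imread('pics/top0.png')[150:250,225:415]
cv2.imwrite('pics/c1.png',cv2.resize(a,None,fx=6,fy=6,interpolation=2));cv2.imwrite('pics/c2.png',cv2.resize(b,None,fx=4,fy=4,interpolation=2))
E
```

```text
top table z 1.7399160217610188
ring 190 [ 598.8 -163.6   49.4] [ 598.8 -163.5   49. ] ((599.0325317382812, -163.68508911132812), 27.02631187438965) [362.9 192. ]
ring 193 [ 560.2 -249.2   49.2] [ 559.1 -249.4   48.8] ((559.557861328125, -249.90463256835938), 27.224058151245117) [389.5 204.5]
ring 184 [ 513.3 -121.6   49.6] [ 514.5 -122.4   49.5] ((514.5357055664062, -121.67047119140625), 26.802478790283203) [350.3 217.5]
ring 198 [ 473.  -208.    49.2] [ 473.6 -208.5   49. ] ((473.63232421875, -208.87908935546875), 26.6533203125) [377.2 230.8]
board ((555.5621948242188, -189.96876525878906), (264.1369323730469, 252.95298767089844), 88.26167297363281)
housing 530 [573.4 150.   71.5] ((590.7753295898438, 159.71469116210938), (152.8295440673828, 161.5828094482422), 88.83875274658203)
pan 1421 [582.3 161.8 129.6] ((598.31103515625, 157.9068603515625), 81.85150909423828)
brass 3457 [[748.2 305.6   0.1]
 [747.1 301.1   3.9]
 [748.1 298.4   1.1]
 [747.5 294.5   3.1]
 [748.5 291.8   0.1]
 [748.3 288.2   0.9]
 [747.8 284.3   2.7]
 [747.4 280.4   4.3]
 [748.5 277.8   0.9]
 [749.1 274.8  -0.8]

[... 1672 characters left out ...]
 -2.5]
 [377.3  90.7  -2. ]
 [378.5  93.5  -0.9]
 [379.3  96.5  -0.3]
 [380.   99.5   0.2]
 [380.8 102.4   0.8]
 [382.1 105.2   2. ]
 [381.  108.5   0.3]
 [381.9 111.5   1. ]
 [381.4 114.7   0. ]
 [380.3 118.   -1.8]
 [381.3 120.9  -0.9]
 [383.5 123.5   1.4]
 [379.2 127.6  -4.4]
 [382.7 129.9  -0.3]
 [383.3 132.9  -0. ]
 [380.7 136.6  -3.7]
 [386.  138.4   2.7]
 [383.6 142.1  -0.9]
 [383.2 145.3  -1.7]
 [382.2 148.7  -3.3]
 [383.7 151.4  -1.8]
 [384.7 154.3  -1. ]
 [385.3 157.3  -0.7]
 [387.8 159.7   2.1]
 [385.4 163.5  -1.4]
 [384.4 166.9  -2.9]
 [386.7 169.4  -0.5]
 [385.8 172.7  -1.9]
 [386.8 175.6  -1.1]
 [385.9 179.   -2.7]
 [390.9 180.6   3.3]
 [386.2 185.2  -3. ]
 [389.4 187.3   0.6]]
```

View pics/c1.png

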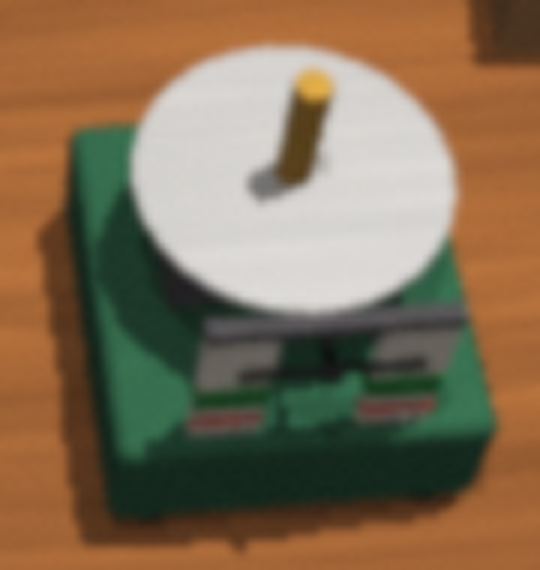

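View pics/c2.png

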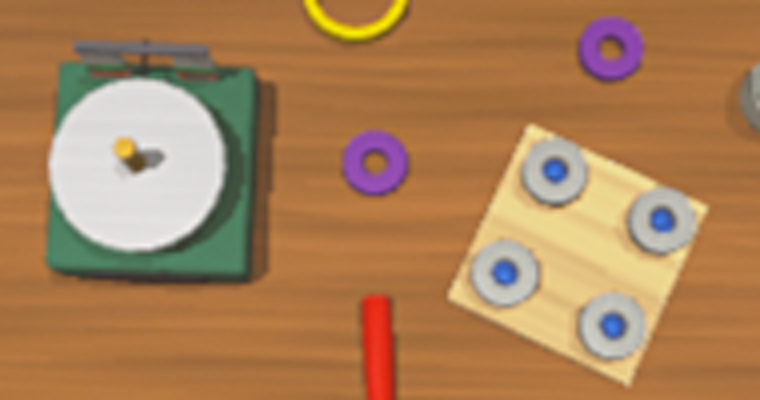

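The scene crop shows the pointer at rest near the top of the white plates, above the green strip. It also shows the brass post tip at crop (312,85), which is about (382,179) in full. The second crop confirms the four grey rings with blue pins on the plywood. Next I'll fix the post tip and the ring centres from both views.

```bash
python3 - <<'E'
from h import *
np.set_printoptions(precision=1,suppress=True)
T={}
for n,box in(("top",(150,235,240,285)),("scene",(165,215,360,400))):
    f=np.load(f"pics/{n}0.npz");p,d=f['p'],f['d'];ci=camera_info(n);P=cloud(ci,d)
    hsv=cv2.cvtColor(p,cv2.COLOR_RGB2HSV)
    a,b,c,e=box;H=hsv[a:b,c:e].astype(int)
    m=(H[...,0]>14)&(H[...,0]<30)&(H[...,1]>120)
    mb=m&(H[...,2]>170)
    ys,xs=np.nonzero(mb);uv=np.array([xs.mean()+c,ys.mean()+a])
    print(n,m.sum(),mb.sum(),uv,"plane190:",plane(ci,uv,190), "depth med",np.nanmedian(P[a:b,c:e][mb],0))
    T[n]=(ci,uv)
    # pin blues + purple
    mm=(hsv[...,0]>100)&(hsv[...,0]<125)&(hsv[...,1]>120)
    k,l,s,cc=cv2.connectedComponentsWithStats(mm.astype(np.uint8))
    for i in range(1,k):
        if 5<s[i,4]<80: print("pin",cc[i],s[i,4],plane(ci,cc[i],40)[0])
A=[];B=[]
for ci,uv in T.values():
    r=rays(ci,uv)[0];r/=np.linalg.norm(r);M=np.eye(3)-np.outer(r,r);A.append(M);B.append(M@ci['eye'])
X=np.linalg.lstsq(np.vstack(A),np.hstack(B),rcond=None)[0];print("post",X)
for ci,uv in T.values(): print(proj(ci,X)-uv)
o=get_obs();print(R.from_quat(o['tcp_rot']).as_matrix())
E
```

```text
top 66 26 [261.2 198.3] plane190: [[548.1 144.1 190. ]] depth med [580.4 159.4 190. ]
pin [363.2 192.4] 19 [ 599.3 -165.6   40. ]
pin [390.1 204.9] 20 [ 559. -253.   40.]
pin [350.8 218. ] 21 [ 514.4 -124.9   40. ]
pin [377.8 231. ] 21 [ 473.7 -211.8   40. ]
scene 77 18 [381.9 178.9] plane190: [[581.8 161.7 190. ]] depth med [581.3 161.5 189.6]
pin [234.7 190. ] 13 [ 469.9 -210.1   40. ]
pin [265.9 199.6] 17 [ 510.9 -124.1   40. ]
pin [218.1 217.9] 16 [ 556.3 -251.3   40. ]
pin [250.6 228.1] 22 [ 596.1 -165.3   40. ]
post [556.2 160.6 154.6]
[[-3.7 -0.7]]
[[-4.6  0.3]]
[[ 0.4  0.9 -0. ]
 [ 0.9 -0.4 -0. ]
 [-0.  -0.  -1. ]]
```

Depth gives the post tip at about (581,160.5,190) in both views, 0.9 and 2.1 mm apart in x and y. The colour mask in the top view was contaminated by the board and desk, so I'm discarding that triangulation. The ring centres agree between views to about 1–2 mm, and their 94 mm spacing fits the expected 95. I'll take the ring at (514,-123) first.

```bash
cat >> h.py <<'E'
def go(target,o=None):
    o=o or get_obs();M=R.from_quat(o['tcp_rot']).as_matrix()
    print("pos",o['position'].round(1),"t",round(o['time_s'],2),"F",o['ft_force'].round(2),"gap",round(o['finger_gap'],1),"tool shift mm",(M.T@(np.array(target)-o['position'])).round(1))
E
python3 -c "
from h import *
print(R.from_quat(get_obs()['tcp_rot']).as_matrix().round(4))
go([514,-123.3,213])"
```

```text
[[ 3.772e-01  9.261e-01 -5.000e-04]
 [ 9.261e-01 -3.772e-01 -1.000e-03]
 [-1.100e-03 -1.000e-04 -1.000e+00]]
pos [235.6 578.5 213.4] t 0.1 F [ 0.38 -0.16 -0.44] gap 91.5 tool shift mm [-545.   522.6    0.9]
```

Emit:
jog_arm:
  rows:
    - {"x":-0.027,"y":0.026}
    - {"x":-0.055,"y":0.052}
    - {"x":-0.082,"y":0.078}
    - {"x":-0.11,"y":0.105}
    - {"x":-0.14,"y":0.134}
  gripper: 0.2

```text
validation failed for argument at $.ro...
```

Emit:
jog_arm:
  rows:
    - {"x":-0.03,"y":0.028}
    - {"x":-0.06,"y":0.057}
    - {"x":-0.09,"y":0.086}
    - {"x":-0.12,"y":0.115}
    - {"x":-0.15,"y":0.144}

```text
validation failed for argument at $.ro...
```

Emit:
jog_arm:
  rows:
    - {"x":-0.03,"y":0.028}
    - {"x":-0.06,"y":0.057}
    - {"x":-0.09,"y":0.086}
    - {"x":-0.12,"y":0.115}
    - {"x":-0.15,"y":0.144}

```text
validation failed for argument at $.ro...
```

```bash
python3 -c "
from h import *
go([514,-123.3,130])"
```

```text
pos [235.6 578.5 213.4] t 0.1 F [ 0.38 -0.16 -0.44] gap 91.5 tool shift mm [-544.9  522.6   83.9]
```

The rows probably need all six keys, so I'll send them in full.

Emit:
jog_arm:
  rows:
    - {"x":-0.027,"y":0.026,"z":0,"ax":0,"ay":0,"az":0}
    - {"x":-0.055,"y":0.052,"z":0,"ax":0,"ay":0,"az":0}
    - {"x":-0.082,"y":0.078,"z":0,"ax":0,"ay":0,"az":0}
    - {"x":-0.11,"y":0.105,"z":0,"ax":0,"ay":0,"az":0}
    - {"x":-0.14,"y":0.134,"z":0,"ax":0,"ay":0,"az":0}
  gripper: 0.2

```text
time_s: 0.6
position: [307.2, 397.2, 213.7]
tcp_rot: [0.83, 0.558, -0.0, 0.0]
ft_force: [0.7, 0.2, -1.0]
finger_gap: 73.3
```

Emit:
jog_arm:
  rows:
    - {"x":-0.03,"y":0.028,"z":0,"ax":0,"ay":0,"az":0}
    - {"x":-0.06,"y":0.057,"z":0,"ax":0,"ay":0,"az":0}
    - {"x":-0.09,"y":0.086,"z":0,"ax":0,"ay":0,"az":0}
    - {"x":-0.12,"y":0.115,"z":0,"ax":0,"ay":0,"az":0}
    - {"x":-0.15,"y":0.144,"z":0,"ax":0,"ay":0,"az":0}

```text
time_s: 1.1
position: [384.0, 203.8, 213.9]
tcp_rot: [0.83, 0.558, -0.0, -0.0]
ft_force: [0.8, 0.1, -0.0]
finger_gap: 72.7
```

Emit:
jog_arm:
  rows:
    - {"x":-0.03,"y":0.028,"z":0,"ax":0,"ay":0,"az":0}
    - {"x":-0.06,"y":0.057,"z":0,"ax":0,"ay":0,"az":0}
    - {"x":-0.09,"y":0.086,"z":0,"ax":0,"ay":0,"az":0}
    - {"x":-0.12,"y":0.115,"z":0,"ax":0,"ay":0,"az":0}
    - {"x":-0.15,"y":0.144,"z":0,"ax":0,"ay":0,"az":0}

```text
time_s: 1.6
position: [460.8, 10.4, 213.9]
tcp_rot: [0.83, 0.558, -0.0, -0.0]
ft_force: [-0.2, 0.8, -0.2]
finger_gap: 72.8
```

```bash
python3 -c "
from h import *
go([514,-123.3,130])"
```

```text
pos [460.8  10.4 213.9] t 1.6 F [-0.16  0.82 -0.15] gap 72.8 tool shift mm [-103.7   99.7   83.8]
```

Emit:
jog_arm:
  rows:
    - {"x":-0.03,"y":0.029,"z":0,"ax":0,"ay":0,"az":0}
    - {"x":-0.06,"y":0.058,"z":0.02,"ax":0,"ay":0,"az":0}
    - {"x":-0.09,"y":0.087,"z":0.05,"ax":0,"ay":0,"az":0}
    - {"x":-0.103,"y":0.099,"z":0.084,"ax":0,"ay":0,"az":0}
    - {"x":-0.103,"y":0.099,"z":0.084,"ax":0,"ay":0,"az":0}

```text
time_s: 2.1
position: [512.1, -122.3, 126.0]
tcp_rot: [0.831, 0.557, -0.002, -0.002]
ft_force: [0.4, -0.0, 1.0]
finger_gap: 73.3
```

```bash
python3 -c "
from h import *
go([514,-123.3,32])
ci=camera_info('wrist');p,d=grab_frame('wrist');cv2.imwrite('pics/w1.png',p[:,:,::-1]);np.savez('pics/w1.npz',p=p,d=d,**ci);print(ci)"
```

```text
pos [ 512.1 -122.3  126. ] t 2.1 F [ 0.44 -0.01  0.96] gap 73.3 tool shift mm [-0.2  2.7 94. ]
{'fx': 332.436312178997, 'fy': 332.436312178997, 'cx': 321.6728648705079, 'cy': 196.5531867725829, 'eye': array([439.50079769, -92.70928412, 297.04281358]), 'rotation': array([-0.1139527 , -0.07704241,  0.55181794,  0.82254253])}
```

View pics/w1.png

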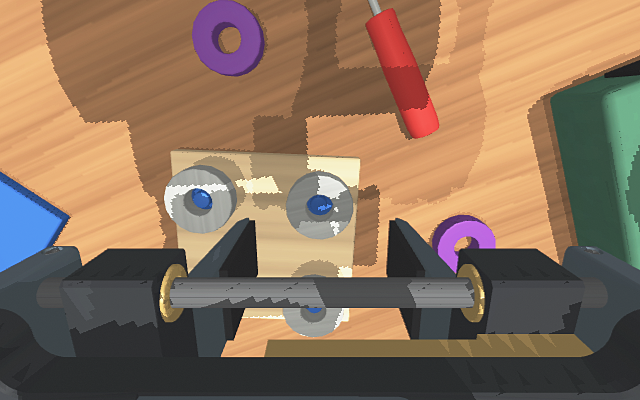

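The wrist view shows two rings at (201,200) and (320,205), and a third half hidden behind the gripper bar at (315,305). I'll project the expected points to see which one is which.

```bash
python3 -c "
from h import *
np.set_printoptions(precision=1,suppress=True)
f=np.load('pics/w1.npz');ci={k:f[k] for k in('fx','fy','cx','cy','eye','rotation')}
for P in([514,-123.3,48],[598,-164,48],[473,-209,48],[512,-122,126]): print(P,proj(ci,P))
p,d=f['p'],f['d'];Pc=cloud(ci,d)
for n in [(201,190),(320,190),(320,170)]:print(Pc[n[1],n[0]])
m=(Pc[...,2]>42)&(Pc[...,2]<54)&(p.max(2)-p.min(2)<50)
k,l,s,c=cv2.connectedComponentsWithStats(m.astype(np.uint8))
for i in range(1,k):
  if s[i,4]>300:
    q=Pc[l==i];print(s[i],c[i],np.median(q,0),cv2.minEnclosingCircle(q[:,:2].astype(np.float32)))
"
```

```text
[514, -123.3, 48] [[321.3 208.8]]
[598, -164, 48] [[314.6 311.6]]
[473, -209, 48] [[200.  202.2]]
[512, -122, 126] [[322.1 247.7]]
[ 465.9 -209.8   34.2]
[ 499.6 -118.5   47.6]
[ 491.6 -115.3   11.3]
[ 575   65   65  191 2188] [597.3 158.1] [553.5  80.6  48.2] ((570.0184326171875, 103.71448516845703), 72.17191314697266)
[ 164  167   70   67 3064] [198.4 199.9] [ 470.8 -209.6   47.4] ((471.95684814453125, -210.9385528564453), 27.118080139160156)
[ 286  174   67   66 2933] [319.1 206.1] [ 511.3 -124.1   47.6] ((512.8816528320312, -124.76319122314453), 27.005712509155273)
[ 283  308   61   29 1210] [313.  321.3] [ 607.9 -171.6   47.5] ((598.6172485351562, -165.6129150390625), 26.33207893371582)
```

Ring B is at about (513,-124). I'll descend to TCP z=32, which puts the fingertips 2 mm above the ring's underside so they clear the pan later.

```bash
python3 -c "
from h import *
go([513,-124.2,32])"
```

```text
pos [ 512.3 -121.1  128. ] t 2.15 F [-0.72  0.6   0.48] gap 73.1 tool shift mm [-2.6  2.3 96. ]
```

Emit:
jog_arm:
  rows:
    - {"x":-0.003,"y":0.001,"z":0.03,"ax":0,"ay":0,"az":0}
    - {"x":-0.003,"y":0.001,"z":0.06,"ax":0,"ay":0,"az":0}
    - {"x":-0.003,"y":0.001,"z":0.08,"ax":0,"ay":0,"az":0}
    - {"x":-0.003,"y":0.001,"z":0.092,"ax":0,"ay":0,"az":0}
    - {"x":-0.003,"y":0.001,"z":0.098,"ax":0,"ay":0,"az":0}

```text
time_s: 2.65
position: [513.3, -123.1, 32.0]
tcp_rot: [0.83, 0.558, 0.0, -0.0]
ft_force: [-0.0, -0.7, -0.5]
finger_gap: 72.8
```

Emit:
jog_arm:
  rows:
    - {"x":0,"y":0,"z":0,"ax":0,"ay":0,"az":0}
    - {"x":0,"y":0,"z":0,"ax":0,"ay":0,"az":0}
    - {"x":0,"y":0,"z":0,"ax":0,"ay":0,"az":0}
    - {"x":0,"y":0,"z":0,"ax":0,"ay":0,"az":0}
    - {"x":0,"y":0,"z":0,"ax":0,"ay":0,"az":0}
  gripper: 1.0

```text
time_s: 3.15
position: [513.8, -123.9, 32.8]
tcp_rot: [0.83, 0.558, 0.001, 0.001]
ft_force: [0.2, 1.9, 7.3]
finger_gap: 53.2
```

Emit:
jog_arm:
  rows:
    - {"x":0,"y":0,"z":-0.003,"ax":0,"ay":0,"az":0}
    - {"x":0,"y":0,"z":-0.01,"ax":0,"ay":0,"az":0}
    - {"x":0,"y":0,"z":-0.03,"ax":0,"ay":0,"az":0}
    - {"x":0,"y":0,"z":-0.06,"ax":0,"ay":0,"az":0}
    - {"x":0,"y":0,"z":-0.1,"ax":0,"ay":0,"az":0}

```text
time_s: 3.65
position: [512.1, -123.4, 132.4]
tcp_rot: [0.83, 0.558, -0.001, -0.001]
ft_force: [0.9, -0.6, -2.7]
finger_gap: 53.2
```

Emit:
jog_arm:
  rows:
    - {"x":0,"y":0,"z":-0.04,"ax":0,"ay":0,"az":0}
    - {"x":0,"y":0,"z":-0.08,"ax":0,"ay":0,"az":0}
    - {"x":0,"y":0,"z":-0.11,"ax":0,"ay":0,"az":0}
    - {"x":0,"y":0,"z":-0.12,"ax":0,"ay":0,"az":0}
    - {"x":0,"y":0,"z":-0.12,"ax":0,"ay":0,"az":0}

```text
time_s: 4.15
position: [513.6, -123.9, 253.1]
tcp_rot: [0.83, 0.558, 0.001, 0.001]
ft_force: [-0.0, 0.1, -2.7]
finger_gap: 53.7
```

```bash
python3 -c "
from h import *
go([581,160.5,252])
ci=camera_info('wrist');p,d=grab_frame('wrist');cv2.imwrite('pics/w2.png',p[:,:,::-1]);
go([581,160.5,252])"
```

```text
pos [ 513.6 -123.9  253.1] t 4.15 F [-0.05  0.13 -2.69] gap 53.7 tool shift mm [288.8 -44.9   1. ]
pos [ 512.9 -123.7  251.6] t 4.2 F [-1.22  0.31 -2.72] gap 53.6 tool shift mm [288.9 -44.2  -0.4]
```

View pics/w2.png

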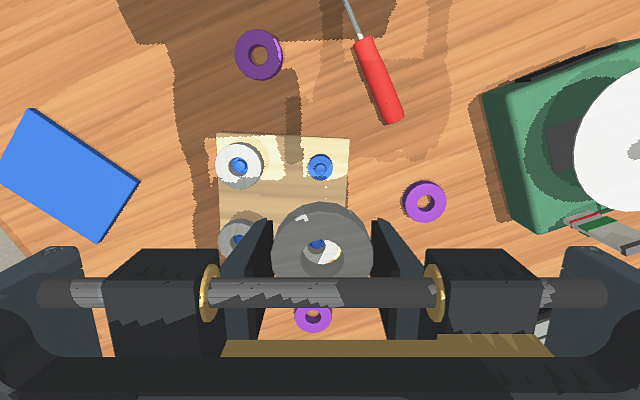

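The ring is held at (322,240) between the fingers, with a weight reading of about 2.7 N. I'll measure its offset in the hand, then move towards the post.

Emit:
jog_arm:
  rows:
    - {"x":0.03,"y":-0.004,"z":0,"ax":0,"ay":0,"az":0}
    - {"x":0.06,"y":-0.008,"z":0,"ax":0,"ay":0,"az":0}
    - {"x":0.09,"y":-0.013,"z":0,"ax":0,"ay":0,"az":0}
    - {"x":0.12,"y":-0.018,"z":0,"ax":0,"ay":0,"az":0}
    - {"x":0.15,"y":-0.023,"z":0,"ax":0,"ay":0,"az":0}

```text
time_s: 4.7
position: [547.6, 25.1, 249.7]
tcp_rot: [0.83, 0.558, -0.001, -0.001]
ft_force: [-0.0, 0.4, -2.8]
finger_gap: 53.5
```

Emit:
jog_arm:
  rows:
    - {"x":0.03,"y":-0.004,"z":0,"ax":0,"ay":0,"az":0}
    - {"x":0.06,"y":-0.008,"z":0,"ax":0,"ay":0,"az":0}
    - {"x":0.08,"y":-0.013,"z":0,"ax":0,"ay":0,"az":0}
    - {"x":0.09,"y":-0.018,"z":0,"ax":0,"ay":0,"az":0}
    - {"x":0.09,"y":-0.02,"z":0,"ax":0,"ay":0,"az":0}

```text
time_s: 5.2
position: [563.1, 115.5, 250.4]
tcp_rot: [0.829, 0.559, -0.001, -0.001]
ft_force: [-0.2, -0.4, -2.1]
finger_gap: 53.3
```

```bash
python3 -c "
from h import *
go([581,160.5,252])
ci=camera_info('wrist');p,d=grab_frame('wrist');cv2.imwrite('pics/w3.png',p[:,:,::-1]);np.savez('pics/w3.npz',p=p,d=d,**ci)
go([581,160.5,252])
print(proj(ci,[[581,160.5,190],[581,160.5,128],get_obs()['position']]))
"
```

```text
pos [563.1 115.5 250.4] t 5.2 F [-0.19 -0.35 -2.05] gap 53.3 tool shift mm [48.4 -0.3 -1.7]
pos [562.9 114.7 250.8] t 5.25 F [-0.91  0.39 -2.13] gap 53.0 tool shift mm [49.2 -0.4 -1.3]
[[387.66164955 212.73083143]
 [374.678754   190.83765916]
 [320.2361778  248.47214546]]
```

View pics/w3.png

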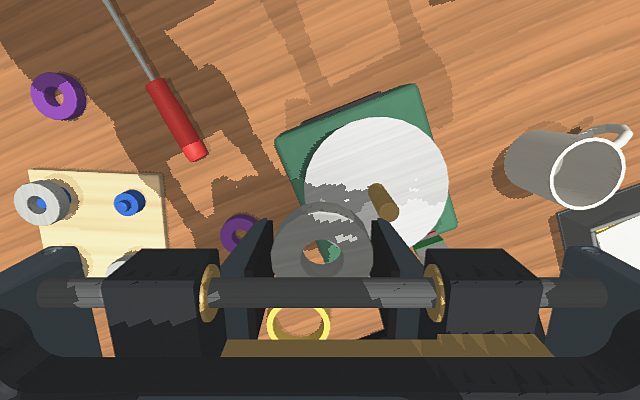

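The post is seen at about (385,205) beside the held ring at (322,240). I'll measure both from this frame's depth.

```bash
python3 -c "
from h import *
np.set_printoptions(precision=1,suppress=True)
f=np.load('pics/w3.npz');ci={k:f[k] for k in('fx','fy','cx','cy','eye','rotation')}
p,d=f['p'],f['d'];P=cloud(ci,d);hsv=cv2.cvtColor(p,cv2.COLOR_RGB2HSV)
Z=P[...,2]
b=np.zeros(Z.shape,bool);b[170:225,355:410]=1
q=P[b&(Z>184)&(Z<196)];print('post top',len(q),q.mean(0),cv2.minEnclosingCircle(q[:,:2].astype(np.float32)))
for lo,hi in((140,155),(155,170),(170,185)):
  q=P[b&(Z>lo)&(Z<hi)];print('post side',len(q),q.mean(0),q.min(0),q.max(0))
q=P[(Z>122)&(Z<133)];q=q[np.hypot(q[:,0]-581,q[:,1]-160)<80];print('pan',len(q),np.median(q[:,2]),cv2.minEnclosingCircle(q[:,:2].astype(np.float32)),q.min(0),q.max(0))
b=np.zeros(Z.shape,bool);b[200:278,270:374]=1
q=P[b&(Z>262)&(Z<274)&(hsv[...,1]<40)];o=q[:,:2].astype(np.float32);print('ring',len(q),np.median(q[:,2]),cv2.minEnclosingCircle(o))
hull=cv2.convexHull(o)[:,0];A=np.c_[2*hull,np.ones(len(hull))];s=np.linalg.lstsq(A,(hull**2).sum(1),rcond=None)[0];print(s[:2],np.sqrt(s[2]+s[0]**2+s[1]**2))
"
```

```text
post top 364 [579.7 161.2 189.3] ((580.9548950195312, 161.31044006347656), 8.233715057373047)
post side 96 [575.  160.2 147.5] [572.9 153.4 140.1] [580.9 168.3 154.9]
post side 112 [575.  160.2 162.8] [572.9 153.4 155.2] [580.8 168.2 170. ]
post side 127 [574.9 160.  177.9] [572.5 153.4 170. ] [581.1 168.1 185. ]
pan 11895 127.82192066143699 ((581.0360107421875, 161.4544219970703), 66.04904174804688) [515.2  96.9 125.1] [645.9 227.3 132.7]
ring 4706 265.07561215820135 ((563.8070678710938, 115.32284545898438), 28.38507843017578)
[560.5 116.2] 25.517978743205635
```

```bash
python3 -c "
from h import *
np.set_printoptions(precision=1,suppress=True)
f=np.load('pics/w3.npz');ci={k:f[k] for k in('fx','fy','cx','cy','eye','rotation')}
p,d=f['p'],f['d'];P=cloud(ci,d);hsv=cv2.cvtColor(p,cv2.COLOR_RGB2HSV);Z=P[...,2]
M=R.from_quat(get_obs()['tcp_rot']).as_matrix();t0=np.array([563.0,115.1,250.6])
b=np.zeros(Z.shape,bool);b[200:278,270:374]=1
T=(P[b]-t0)@M
for lo,hi in((-19,-13),(-15,-10)):
  q=T[(T[:,2]>lo)&(T[:,2]<hi)&(abs(T[:,0])<26.5)];print(len(q),np.percentile(q,[0,1,50,99,100],axis=0))
# hole: pixels deep inside
T2=(P-t0)@M
inside=b&(Z<240)&(np.arange(640)>300)&(np.arange(640)<345)&(np.arange(400)[:,None]>230)
k,l,s,c=cv2.connectedComponentsWithStats(inside.astype(np.uint8));print(s,c)
# upper rim of hole: ray on ring top plane
zt=np.median(Z[215:225,310:330]);print(zt)
i=1+np.argmax(s[1:,4]);ys,xs=np.nonzero(l==i)
q=(plane(ci,np.c_[xs,ys],zt)-t0)@M;print('hole on top plane',q.min(0),q.max(0))
q=(plane(ci,np.c_[xs,ys],zt-18)-t0)@M;print('hole on bottom plane',q.min(0),q.max(0))
"
```

```text
4428 [[-26.5 -27.1 -16.6]
 [-25.1 -26.1 -15.9]
 [  0.  -10.3 -14.5]
 [ 25.5   9.1 -13.1]
 [ 26.5   9.9 -13. ]]
3889 [[-26.5 -27.5 -15. ]
 [-25.2 -26.7 -15. ]
 [ -0.5 -10.  -14.3]
 [ 25.6  10.  -10.4]
 [ 26.5  10.9 -10. ]]
[[     0      0    640    400 255318]
 [   303    239     38     25    682]] [[319.5 199.4]
 [321.5 251.3]]
265.26822913784144
hole on top plane [ -9.2 -12.  -14.7] [  9.8   1.4 -14.6]
hole on bottom plane [-10.2  -4.2   3.3] [10.9 10.8  3.3]
```

The post axis is at (581.0,161.2): the pan circle fit gives a radius of 66.05 mm against the given 66, and the post top circle has r=8.2. The ring is centred in the hand, with its underside about 3 mm above the TCP.

Emit:
jog_arm:
  rows:
    - {"x":0.015,"y":-0.001,"z":0,"ax":0,"ay":0,"az":0}
    - {"x":0.032,"y":-0.001,"z":0,"ax":0,"ay":0,"az":0}
    - {"x":0.044,"y":-0.0015,"z":0,"ax":0,"ay":0,"az":0}
    - {"x":0.049,"y":-0.0015,"z":0,"ax":0,"ay":0,"az":0}
    - {"x":0.049,"y":-0.0015,"z":0,"ax":0,"ay":0,"az":0}

```text
time_s: 5.75
position: [581.3, 161.4, 251.7]
tcp_rot: [0.83, 0.558, -0.0, -0.0]
ft_force: [-0.1, -0.3, -2.2]
finger_gap: 53.5
```

Emit:
jog_arm:
  rows:
    - {"x":0,"y":0,"z":0.01,"ax":0,"ay":0,"az":0}
    - {"x":0,"y":0,"z":0.03,"ax":0,"ay":0,"az":0}
    - {"x":0,"y":0,"z":0.045,"ax":0,"ay":0,"az":0}
    - {"x":0,"y":0,"z":0.053,"ax":0,"ay":0,"az":0}
    - {"x":0,"y":0,"z":0.053,"ax":0,"ay":0,"az":0}

```text
time_s: 6.25
position: [580.3, 160.2, 197.6]
tcp_rot: [0.83, 0.558, -0.001, -0.0]
ft_force: [-0.4, 0.2, -1.9]
finger_gap: 53.5
```

```bash
python3 -c "
from h import *
go([581,161.2,187])
ci=camera_info('wrist');p,d=grab_frame('wrist');cv2.imwrite('pics/w4.png',p[:,:,::-1]);np.savez('pics/w4.npz',p=p,d=d,**ci)
go([581,161.2,187])
p,d=grab_frame('scene');go([581,161.2,187])
cv2.imwrite('pics/s4.png',cv2.resize(p[120:260,320:440,::-1],None,fx=4,fy=4,interpolation=2))
"
```

```text
pos [580.3 160.2 197.6] t 6.25 F [-0.45  0.23 -1.89] gap 53.5 tool shift mm [ 1.2  0.3 10.6]
pos [580.8 160.4 198.6] t 6.3 F [ 0.46  0.57 -1.19] gap 53.8 tool shift mm [ 0.8 -0.1 11.6]
pos [581.2 160.6 199.2] t 6.35 F [-0.32  0.54 -2.24] gap 53.3 tool shift mm [ 0.5 -0.4 12.2]
```

View pics/w4.png

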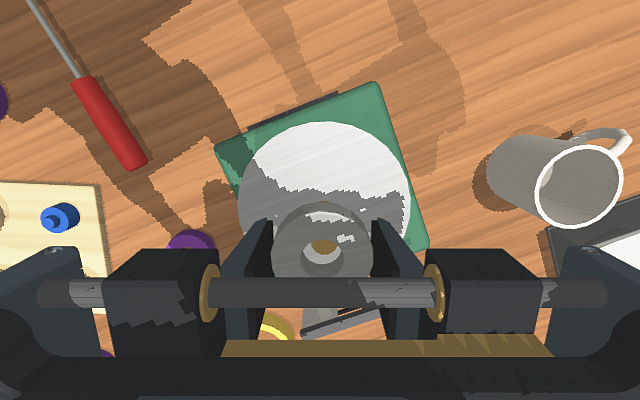

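View pics/s4.png

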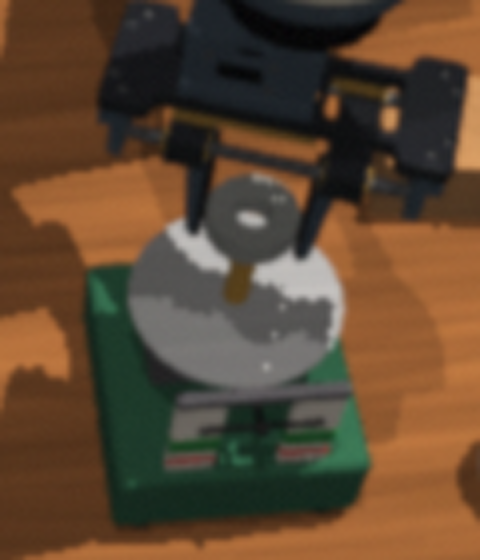

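The post tip shows centred in the ring hole at (323,246). I'll lower gently while watching the force.

Emit:
jog_arm:
  rows:
    - {"x":0,"y":0,"z":0.006,"ax":0,"ay":0,"az":0}
    - {"x":0,"y":0,"z":0.012,"ax":0,"ay":0,"az":0}
    - {"x":0,"y":0,"z":0.018,"ax":0,"ay":0,"az":0}
    - {"x":0,"y":0,"z":0.024,"ax":0,"ay":0,"az":0}
    - {"x":0,"y":0,"z":0.03,"ax":0,"ay":0,"az":0}

```text
time_s: 6.85
position: [581.0, 160.7, 168.3]
tcp_rot: [0.83, 0.558, -0.0, -0.0]
ft_force: [-0.3, 0.2, -2.0]
finger_gap: 53.8
```

Threaded with no side force. I'll keep lowering.

Emit:
jog_arm:
  rows:
    - {"x":0,"y":0,"z":0.008,"ax":0,"ay":0,"az":0}
    - {"x":0,"y":0,"z":0.016,"ax":0,"ay":0,"az":0}
    - {"x":0,"y":0,"z":0.024,"ax":0,"ay":0,"az":0}
    - {"x":0,"y":0,"z":0.032,"ax":0,"ay":0,"az":0}
    - {"x":0,"y":0,"z":0.04,"ax":0,"ay":0,"az":0}

```text
time_s: 7.35
position: [581.0, 160.7, 128.2]
tcp_rot: [0.83, 0.558, -0.0, -0.0]
ft_force: [0.0, -0.5, -0.7]
finger_gap: 53.7
```

Emit:
jog_arm:
  rows:
    - {"x":0,"y":0,"z":0.002,"ax":0,"ay":0,"az":0}
    - {"x":0,"y":0,"z":0.004,"ax":0,"ay":0,"az":0}
    - {"x":0,"y":0,"z":0.006,"ax":0,"ay":0,"az":0}
    - {"x":0,"y":0,"z":0.007,"ax":0,"ay":0,"az":0}
    - {"x":0,"y":0,"z":0.007,"ax":0,"ay":0,"az":0}

```text
time_s: 7.85
position: [581.1, 160.7, 122.1]
tcp_rot: [0.83, 0.558, 0.0, 0.0]
ft_force: [-1.6, 0.6, 1.0]
finger_gap: 53.5
```

The ring's weight is now on the pan (net +1 N). Releasing.

Emit:
jog_arm:
  rows:
    - {"x":0,"y":0,"z":0,"ax":0,"ay":0,"az":0}
    - {"x":0,"y":0,"z":0,"ax":0,"ay":0,"az":0}
    - {"x":0,"y":0,"z":0,"ax":0,"ay":0,"az":0}
    - {"x":0,"y":0,"z":-0.005,"ax":0,"ay":0,"az":0}
    - {"x":0,"y":0,"z":-0.015,"ax":0,"ay":0,"az":0}
  gripper: 0.2

```text
time_s: 8.35
position: [580.7, 160.6, 137.0]
tcp_rot: [0.83, 0.558, -0.001, -0.0]
ft_force: [0.3, 0.3, -0.2]
finger_gap: 72.9
```

Emit:
jog_arm:
  rows:
    - {"x":0,"y":0,"z":-0.02,"ax":0,"ay":0,"az":0}
    - {"x":0,"y":0,"z":-0.05,"ax":0,"ay":0,"az":0}
    - {"x":0,"y":0,"z":-0.08,"ax":0,"ay":0,"az":0}
    - {"x":0,"y":0,"z":-0.105,"ax":0,"ay":0,"az":0}
    - {"x":0,"y":0,"z":-0.115,"ax":0,"ay":0,"az":0}

```text
time_s: 8.85
position: [582.0, 160.9, 255.3]
tcp_rot: [0.83, 0.558, 0.002, 0.001]
ft_force: [0.1, 0.5, -0.0]
finger_gap: 72.7
```

Emit:
jog_arm:
  rows:
    - {"x":-0.03,"y":0,"z":0,"ax":0,"ay":0,"az":0}
    - {"x":-0.06,"y":0.005,"z":0,"ax":0,"ay":0,"az":0}
    - {"x":-0.09,"y":0.01,"z":0,"ax":0,"ay":0,"az":0}
    - {"x":-0.12,"y":0.015,"z":0,"ax":0,"ay":0,"az":0}
    - {"x":-0.15,"y":0.02,"z":0,"ax":0,"ay":0,"az":0}

```text
time_s: 9.35
position: [542.3, 13.1, 251.8]
tcp_rot: [0.83, 0.558, -0.0, -0.0]
ft_force: [0.8, 0.6, -0.1]
finger_gap: 73.1
```

```bash
cat > look.py <<'E'
import sys
from h import *
np.set_printoptions(precision=1,suppress=True)
n=sys.argv[1]
go([473,-209.5,130])
ci=camera_info('scene');p,d=grab_frame('scene');cv2.imwrite(f'pics/s{n}.png',cv2.resize(p[140:260,330:430,::-1],None,fx=5,fy=5,interpolation=2))
np.savez(f'pics/s{n}.npz',p=p,d=d)
P=cloud(ci,d)[150:250,330:425];r=np.hypot(P[...,0]-581,P[...,1]-161.2);c=p[150:250,330:425].astype(int)
m=(r>40)&(r<62)&(P[...,2]>75);print('pan z',np.median(P[m][:,2]),m.sum())
m=(r<26)&(P[...,2]>75);h,e=np.histogram(P[m][:,2],bins=np.arange(80,210,4));print([(int(a),int(b)) for a,b in zip(e,h) if b>3])
E
python3 look.py 5
```

```text
pos [542.3  13.1 251.8] t 9.35 F [ 0.8  0.6 -0.1] gap 73.1 tool shift mm [-232.3   19.8  121.8]
pan z 120.19382227981134 899
[(116, 7), (120, 21), (124, 23), (128, 18), (132, 38), (136, 188), (140, 26), (144, 8), (152, 8), (156, 7), (160, 5), (164, 8), (168, 6), (172, 9), (176, 8), (180, 23)]
```

View pics/s5.png

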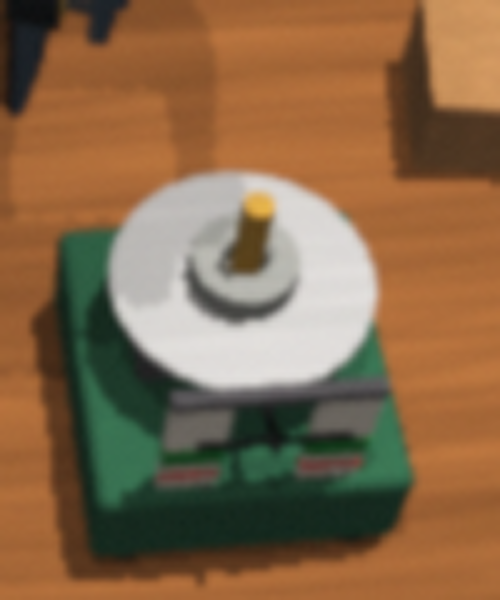

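Ring 1 lies flat on the pan around the post. The pointer is at the top edge of the green, and the pan sits about 7 mm lower than when empty, at roughly 9 mm of sink. The next ring is the one at (598,-164).

Emit:
jog_arm:
  rows:
    - {"x":-0.03,"y":0.025,"z":0,"ax":0,"ay":0,"az":0}
    - {"x":-0.06,"y":0.05,"z":0,"ax":0,"ay":0,"az":0}
    - {"x":-0.09,"y":0.075,"z":0,"ax":0,"ay":0,"az":0}
    - {"x":-0.12,"y":0.1,"z":0.02,"ax":0,"ay":0,"az":0}
    - {"x":-0.145,"y":0.118,"z":0.05,"ax":0,"ay":0,"az":0}

```text
time_s: 9.9
position: [599.0, -167.0, 202.5]
tcp_rot: [0.83, 0.558, 0.001, 0.001]
ft_force: [0.4, 0.5, -0.0]
finger_gap: 73.3
```

Emit:
jog_arm:
  rows:
    - {"x":0,"y":0,"z":0.03,"ax":0,"ay":0,"az":0}
    - {"x":0,"y":0,"z":0.06,"ax":0,"ay":0,"az":0}
    - {"x":0,"y":0,"z":0.07,"ax":0,"ay":0,"az":0}
    - {"x":0,"y":0,"z":0.07,"ax":0,"ay":0,"az":0}
    - {"x":0,"y":0,"z":0.07,"ax":0,"ay":0,"az":0}

```text
time_s: 10.4
position: [598.2, -164.6, 133.1]
tcp_rot: [0.83, 0.558, 0.0, 0.001]
ft_force: [0.5, -0.3, -0.0]
finger_gap: 72.6
```

```bash
cat > w.py <<'E'
import sys
from h import *
np.set_printoptions(precision=1,suppress=True)
n=sys.argv[1];t=[float(v) for v in sys.argv[2:5]]
go(t)
ci=camera_info('wrist');p,d=grab_frame('wrist');cv2.imwrite(f'pics/w{n}.png',p[:,:,::-1])
go(t)
P=cloud(ci,d);Z=P[...,2]
m=(Z>42)&(Z<54)&(p.max(2).astype(int)-p.min(2)<50)
k,l,s,c=cv2.connectedComponentsWithStats(m.astype(np.uint8))
for i in range(1,k):
  if s[i,4]>300:
    q=P[l==i];print(c[i],np.median(q[:,2]),cv2.minEnclosingCircle(q[:,:2].astype(np.float32)))
E
python3 w.py 6 598 -164.4 32
```

```text
pos [ 598.2 -164.6  133.1] t 10.4 F [ 0.5 -0.3 -0. ] gap 72.6 tool shift mm [  0.1  -0.4 101.1]
pos [ 598.4 -164.7  133.5] t 10.45 F [0.2 1.4 1. ] gap 73.1 tool shift mm [  0.1  -0.7 101.5]
[630.   69.9] 47.235876940583694 ((606.1948852539062, 80.3460693359375), 66.38387298583984)
[197.1  70.3] 47.56782434274868 ((472.0054931640625, -211.00453186035156), 27.024173736572266)
[202.7 195.6] 47.450537106373105 ((558.0285034179688, -251.74148559570312), 27.1221923828125)
[320.1 200.2] 47.618684288975004 ((597.1644287109375, -165.2513427734375), 26.950237274169922)
```

View pics/w6.png

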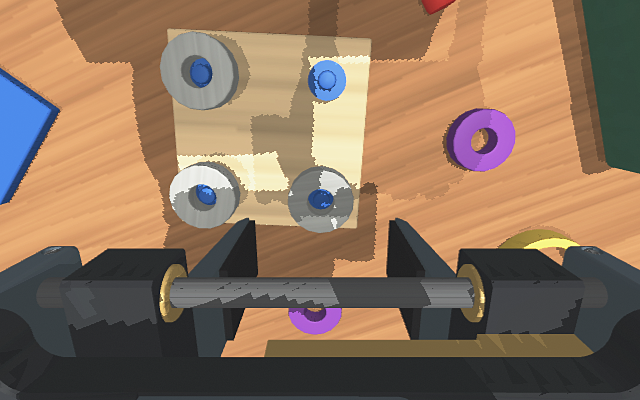

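The grey ring at (320,200) is the one I'm reaching for. The purple ones are at (315,315) and (480,140), lying on the desk.

Emit:
jog_arm:
  rows:
    - {"x":-0.0005,"y":-0.0005,"z":0.03,"ax":0,"ay":0,"az":0}
    - {"x":-0.0005,"y":-0.0005,"z":0.06,"ax":0,"ay":0,"az":0}
    - {"x":-0.0005,"y":-0.0005,"z":0.085,"ax":0,"ay":0,"az":0}
    - {"x":-0.0005,"y":-0.0005,"z":0.1,"ax":0,"ay":0,"az":0}
    - {"x":-0.0005,"y":-0.0005,"z":0.1,"ax":0,"ay":0,"az":0}

```text
time_s: 10.95
position: [596.6, -164.6, 31.3]
tcp_rot: [0.83, 0.558, -0.0, -0.001]
ft_force: [-0.7, 0.0, -0.6]
finger_gap: 72.9
```

Emit:
jog_arm:
  rows:
    - {"x":0,"y":0,"z":0,"ax":0,"ay":0,"az":0}
    - {"x":0,"y":0,"z":0,"ax":0,"ay":0,"az":0}
    - {"x":0,"y":0,"z":0,"ax":0,"ay":0,"az":0}
    - {"x":0,"y":0,"z":0,"ax":0,"ay":0,"az":0}
    - {"x":0,"y":0,"z":0,"ax":0,"ay":0,"az":0}
  gripper: 1.0

```text
time_s: 11.45
position: [597.7, -165.1, 33.3]
tcp_rot: [0.83, 0.558, 0.001, 0.001]
ft_force: [-0.8, 0.5, 8.7]
finger_gap: 53.1
```

Emit:
jog_arm:
  rows:
    - {"x":0,"y":0,"z":-0.003,"ax":0,"ay":0,"az":0}
    - {"x":0,"y":0,"z":-0.01,"ax":0,"ay":0,"az":0}
    - {"x":0,"y":0,"z":-0.03,"ax":0,"ay":0,"az":0}
    - {"x":0,"y":0,"z":-0.06,"ax":0,"ay":0,"az":0}
    - {"x":0,"y":0,"z":-0.1,"ax":0,"ay":0,"az":0}

```text
time_s: 11.95
position: [595.8, -164.5, 132.2]
tcp_rot: [0.83, 0.558, -0.001, -0.001]
ft_force: [0.4, 0.2, -3.5]
finger_gap: 53.2
```

Emit:
jog_arm:
  rows:
    - {"x":0,"y":0,"z":-0.04,"ax":0,"ay":0,"az":0}
    - {"x":0,"y":0,"z":-0.08,"ax":0,"ay":0,"az":0}
    - {"x":0,"y":0,"z":-0.11,"ax":0,"ay":0,"az":0}
    - {"x":0,"y":0,"z":-0.12,"ax":0,"ay":0,"az":0}
    - {"x":0,"y":0,"z":-0.12,"ax":0,"ay":0,"az":0}

```text
time_s: 12.45
position: [597.3, -165.0, 253.1]
tcp_rot: [0.83, 0.558, 0.001, 0.001]
ft_force: [-0.0, 0.0, -2.5]
finger_gap: 52.8
```

```bash
python3 -c "
from h import *
go([581,161.2,252])"
```

```text
pos [ 597.3 -165.   253.1] t 12.45 F [-0.    0.04 -2.45] gap 52.8 tool shift mm [ 295.9 -138.1    0.8]
```

Emit:
jog_arm:
  rows:
    - {"x":0.03,"y":-0.014,"z":0,"ax":0,"ay":0,"az":0}
    - {"x":0.06,"y":-0.028,"z":0,"ax":0,"ay":0,"az":0}
    - {"x":0.09,"y":-0.042,"z":0,"ax":0,"ay":0,"az":0}
    - {"x":0.12,"y":-0.056,"z":0,"ax":0,"ay":0,"az":0}
    - {"x":0.15,"y":-0.07,"z":0,"ax":0,"ay":0,"az":0}

```text
time_s: 12.95
position: [587.4, 1.8, 249.6]
tcp_rot: [0.83, 0.558, -0.001, -0.001]
ft_force: [0.3, 0.2, -2.5]
finger_gap: 53.0
```

Emit:
jog_arm:
  rows:
    - {"x":0.03,"y":-0.014,"z":0,"ax":0,"ay":0,"az":0}
    - {"x":0.06,"y":-0.028,"z":0,"ax":0,"ay":0,"az":0}
    - {"x":0.09,"y":-0.042,"z":0,"ax":0,"ay":0,"az":0}
    - {"x":0.12,"y":-0.056,"z":0,"ax":0,"ay":0,"az":0}
    - {"x":0.1455,"y":-0.0675,"z":0,"ax":0,"ay":0,"az":0}

```text
time_s: 13.45
position: [579.7, 162.2, 249.6]
tcp_rot: [0.83, 0.558, -0.002, -0.001]
ft_force: [0.2, -0.1, -1.9]
finger_gap: 52.7
```

Emit:
jog_arm:
  rows:
    - {"x":0,"y":0,"z":0.01,"ax":0,"ay":0,"az":0}
    - {"x":0,"y":0,"z":0.03,"ax":0,"ay":0,"az":0}
    - {"x":0,"y":0,"z":0.045,"ax":0,"ay":0,"az":0}
    - {"x":0,"y":0,"z":0.055,"ax":0,"ay":0,"az":0}
    - {"x":0,"y":0,"z":0.055,"ax":0,"ay":0,"az":0}

```text
time_s: 13.95
position: [579.8, 160.0, 194.4]
tcp_rot: [0.83, 0.558, -0.002, -0.001]
ft_force: [-0.5, 0.6, -1.8]
finger_gap: 53.0
```

```bash
python3 w.py 7 581 161.2 190
```

```text
pos [579.8 160.  194.4] t 13.95 F [-0.5  0.6 -1.8] gap 53.0 tool shift mm [1.6 0.7 4.4]
pos [580.4 160.2 195.7] t 14.0 F [ 0.4 -0.3 -2.4] gap 53.2 tool shift mm [1.2 0.2 5.7]
[521.8 167.5] 48.302626474720455 ((651.728515625, 360.93316650390625), 36.57844161987305)
[575.1 186.3] 48.31008078731048 ((663.9559326171875, 376.11981201171875), 32.34746170043945)
[608.9 234.4] 47.58251087403829 ((739.6680908203125, 413.556396484375), 33.30155563354492)
```

View pics/w7.png

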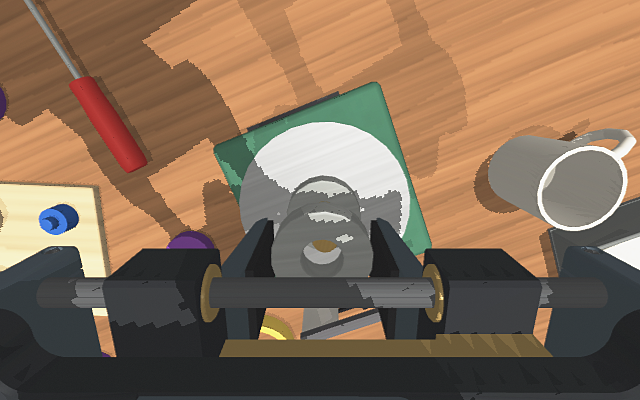

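The post tip is centred in the hole again, at (323,245).

Emit:
jog_arm:
  rows:
    - {"x":0,"y":0,"z":0.006,"ax":0,"ay":0,"az":0}
    - {"x":0,"y":0,"z":0.012,"ax":0,"ay":0,"az":0}
    - {"x":0,"y":0,"z":0.018,"ax":0,"ay":0,"az":0}
    - {"x":0,"y":0,"z":0.024,"ax":0,"ay":0,"az":0}
    - {"x":0,"y":0,"z":0.03,"ax":0,"ay":0,"az":0}

```text
time_s: 14.5
position: [581.0, 160.7, 166.4]
tcp_rot: [0.83, 0.558, -0.0, -0.0]
ft_force: [0.5, 0.3, -2.9]
finger_gap: 52.7
```

Emit:
jog_arm:
  rows:
    - {"x":0,"y":0,"z":0.006,"ax":0,"ay":0,"az":0}
    - {"x":0,"y":0,"z":0.012,"ax":0,"ay":0,"az":0}
    - {"x":0,"y":0,"z":0.018,"ax":0,"ay":0,"az":0}
    - {"x":0,"y":0,"z":0.024,"ax":0,"ay":0,"az":0}
    - {"x":0,"y":0,"z":0.028,"ax":0,"ay":0,"az":0}

```text
time_s: 15.0
position: [580.9, 160.7, 138.3]
tcp_rot: [0.83, 0.558, -0.0, -0.0]
ft_force: [-0.1, -0.6, -2.1]
finger_gap: 53.2
```

Emit:
jog_arm:
  rows:
    - {"x":0,"y":0,"z":0.002,"ax":0,"ay":0,"az":0}
    - {"x":0,"y":0,"z":0.005,"ax":0,"ay":0,"az":0}
    - {"x":0,"y":0,"z":0.007,"ax":0,"ay":0,"az":0}
    - {"x":0,"y":0,"z":0.009,"ax":0,"ay":0,"az":0}
    - {"x":0,"y":0,"z":0.009,"ax":0,"ay":0,"az":0}

```text
time_s: 15.5
position: [581.1, 160.7, 129.9]
tcp_rot: [0.83, 0.558, 0.0, 0.0]
ft_force: [0.0, -0.9, 0.4]
finger_gap: 52.7
```

Force is balanced, so I'm releasing and retreating.

Emit:
jog_arm:
  rows:
    - {"x":0,"y":0,"z":0,"ax":0,"ay":0,"az":0}
    - {"x":0,"y":0,"z":0,"ax":0,"ay":0,"az":0}
    - {"x":0,"y":0,"z":0,"ax":0,"ay":0,"az":0}
    - {"x":0,"y":0,"z":-0.005,"ax":0,"ay":0,"az":0}
    - {"x":0,"y":0,"z":-0.015,"ax":0,"ay":0,"az":0}
  gripper: 0.2

```text
time_s: 16.0
position: [580.6, 160.6, 144.9]
tcp_rot: [0.83, 0.558, -0.001, -0.0]
ft_force: [0.4, 0.2, 0.0]
finger_gap: 73.2
```

Emit:
jog_arm:
  rows:
    - {"x":0,"y":0,"z":-0.02,"ax":0,"ay":0,"az":0}
    - {"x":0,"y":0,"z":-0.05,"ax":0,"ay":0,"az":0}
    - {"x":0,"y":0,"z":-0.08,"ax":0,"ay":0,"az":0}
    - {"x":0,"y":0,"z":-0.1,"ax":0,"ay":0,"az":0}
    - {"x":0,"y":0,"z":-0.107,"ax":0,"ay":0,"az":0}

```text
time_s: 16.5
position: [582.0, 160.9, 255.0]
tcp_rot: [0.83, 0.558, 0.002, 0.001]
ft_force: [-0.0, -0.3, 0.2]
finger_gap: 73.0
```

Emit:
jog_arm:
  rows:
    - {"x":-0.03,"y":0,"z":0,"ax":0,"ay":0,"az":0}
    - {"x":-0.06,"y":0.005,"z":0,"ax":0,"ay":0,"az":0}
    - {"x":-0.09,"y":0.01,"z":0,"ax":0,"ay":0,"az":0}
    - {"x":-0.12,"y":0.015,"z":0,"ax":0,"ay":0,"az":0}
    - {"x":-0.15,"y":0.02,"z":0,"ax":0,"ay":0,"az":0}

```text
time_s: 17.0
position: [542.2, 13.2, 251.6]
tcp_rot: [0.83, 0.558, -0.0, -0.0]
ft_force: [0.1, -0.4, 0.1]
finger_gap: 72.9
```

```bash
python3 look.py 8
```

```text
pos [542.2  13.2 251.6] t 17.0 F [ 0.1 -0.4  0.1] gap 72.9 tool shift mm [-232.3   19.9  121.6]
pan z 111.94970322483812 813
[(108, 9), (112, 15), (116, 20), (120, 16), (124, 13), (128, 16), (132, 20), (136, 19), (140, 26), (144, 124), (148, 106), (152, 7), (156, 5), (160, 9), (164, 6), (168, 7), (172, 30)]
```

View pics/s8.png

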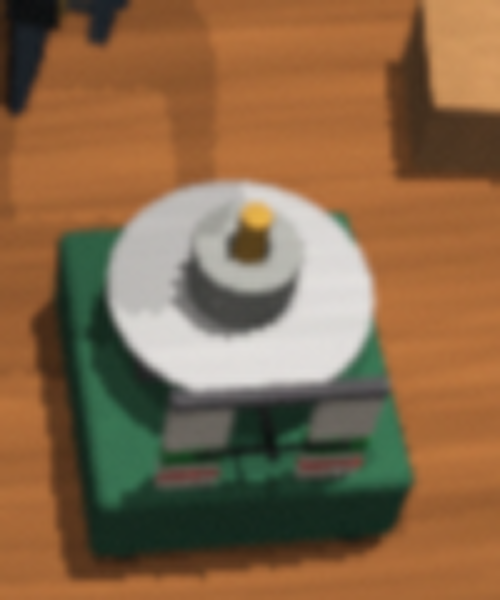

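Two rings are stacked flat and the pan has sunk to roughly 17.4 mm, just short of the 19 mm band edge. I'll check this more precisely with both cameras and an enlarged gauge crop.

```bash
python3 - <<'E'
from h import *
np.set_printoptions(precision=2,suppress=True)
p,d=grab_frame('top');np.savez('pics/top8.npz',p=p,d=d)
wn=grab_frame('scene');np.savez('pics/s9.npz',p=wn[0],d=wn[1])
def pan(n,f):
    d=np.load(f)['d'];P=cloud(camera_info(n),d);z0=np.median(P[230:250,295:315,2] if n=='top' else P[300:315,250:280,2])
    r=np.hypot(P[...,0]-581,P[...,1]-161.2);m=(r>38)&(r<58)&(P[...,2]>85)&(P[...,2]<135)
    return np.median(P[m][:,2]),P[m][:,2].std(),m.sum(),z0
for n,f in(('scene','scene0'),('scene','s5'),('scene','s8'),('scene','s9'),('top','top0'),('top','top8')): print(f,pan(n,f'pics/{f}.npz'))
ims=[np.load(f'pics/{f}.npz')['p'][212:240,355:412,::-1] for f in('scene0','s5','s9')]
cv2.imwrite('pics/g.png',np.vstack([cv2.resize(i,None,fx=7,fy=7,interpolation=cv2.INTER_NEAREST) for i in ims]))
E
```

```text
scene0 (np.float64(127.37212762243803), np.float64(1.239949593609129), np.int64(787), np.float64(nan))
s5 (np.float64(120.21449846887504), np.float64(1.29431220696601), np.int64(769), np.float64(nan))
s8 (np.float64(111.97336375229179), np.float64(1.344131760157564), np.int64(690), np.float64(nan))
s9 (np.float64(111.92921495212295), np.float64(1.2636263164887984), np.int64(687), np.float64(-0.5099869453094357))
top0 (np.float64(129.63917681623354), np.float64(2.010079553344386), np.int64(646), np.float64(nan))
top8 (np.float64(114.48758733819614), np.float64(1.969842305523999), np.int64(340), np.float64(nan))
```

View pics/g.png

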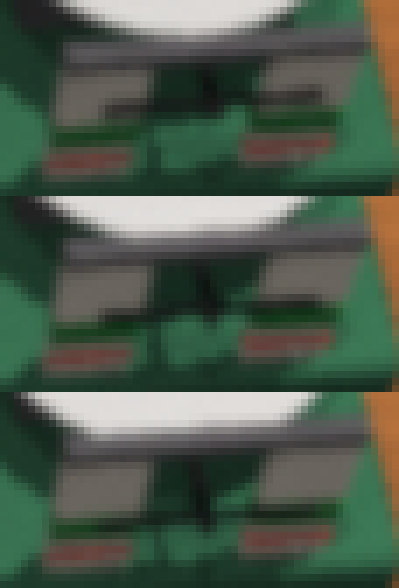

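Measured sink is 17.1–17.5 mm: the pan dropped 15.2 mm by the top view and 15.4 mm by the scene view, from about 2 mm at rest. The pointer stands forward of the plates, so it looks lower than it is. The pan is just above the green band, so a third ring is needed. With 6–11.3 mm more it should rest at 23–29 mm, well inside. I'll take the ring at (472,-210.5).

Emit:
jog_arm:
  rows:
    - {"x":-0.035,"y":0.003,"z":0,"ax":0,"ay":0,"az":0}
    - {"x":-0.07,"y":0.006,"z":0,"ax":0,"ay":0,"az":0}
    - {"x":-0.105,"y":0.009,"z":0,"ax":0,"ay":0,"az":0}
    - {"x":-0.14,"y":0.012,"z":0,"ax":0,"ay":0,"az":0}
    - {"x":-0.175,"y":0.015,"z":0.02,"ax":0,"ay":0,"az":0}

```text
time_s: 17.65
position: [491.9, -154.4, 233.4]
tcp_rot: [0.83, 0.558, 0.001, 0.002]
ft_force: [2.0, -0.1, -0.7]
finger_gap: 73.2
```

Emit:
jog_arm:
  rows:
    - {"x":-0.03,"y":0.002,"z":0.02,"ax":0,"ay":0,"az":0}
    - {"x":-0.055,"y":0.004,"z":0.05,"ax":0,"ay":0,"az":0}
    - {"x":-0.06,"y":0.004,"z":0.08,"ax":0,"ay":0,"az":0}
    - {"x":-0.06,"y":0.0045,"z":0.1,"ax":0,"ay":0,"az":0}
    - {"x":-0.06,"y":0.0045,"z":0.1,"ax":0,"ay":0,"az":0}

```text
time_s: 18.15
position: [471.3, -209.6, 129.5]
tcp_rot: [0.83, 0.558, -0.001, -0.002]
ft_force: [-1.2, 0.3, 0.5]
finger_gap: 73.1
```

```bash
python3 w.py 9 472.1 -210.6 32
```

```text
pos [ 471.3 -209.6  129.5] t 18.15 F [-1.2  0.3  0.5] gap 73.1 tool shift mm [-0.7  1.6 97.5]
pos [ 472.1 -209.9  131.1] t 18.2 F [-0.1  0.8  0.9] gap 72.9 tool shift mm [-0.7  0.5 99.1]
[320. 204.] 47.606809695722546 ((471.7569885253906, -211.14877319335938), 26.976787567138672)
[314.  320.2] 47.48695217180929 ((558.8851318359375, -252.24156188964844), 26.40812873840332)
```

View pics/w9.png

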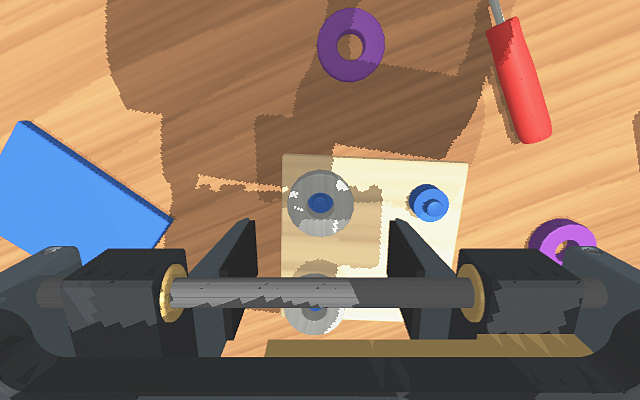

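The target is the grey ring at (320,204) between the jaws' lanes. Descending onto it now.

Emit:
jog_arm:
  rows:
    - {"x":0,"y":0,"z":0.03,"ax":0,"ay":0,"az":0}
    - {"x":0,"y":0,"z":0.06,"ax":0,"ay":0,"az":0}
    - {"x":0,"y":0,"z":0.085,"ax":0,"ay":0,"az":0}
    - {"x":0,"y":0,"z":0.1,"ax":0,"ay":0,"az":0}
    - {"x":0,"y":0,"z":0.1,"ax":0,"ay":0,"az":0}

```text
time_s: 18.7
position: [472.6, -210.1, 31.5]
tcp_rot: [0.83, 0.558, -0.0, -0.001]
ft_force: [1.0, 0.4, 0.5]
finger_gap: 72.8
```

Emit:
jog_arm:
  rows:
    - {"x":0,"y":0,"z":0,"ax":0,"ay":0,"az":0}
    - {"x":0,"y":0,"z":0,"ax":0,"ay":0,"az":0}
    - {"x":0,"y":0,"z":0,"ax":0,"ay":0,"az":0}
    - {"x":0,"y":0,"z":0,"ax":0,"ay":0,"az":0}
    - {"x":0,"y":0,"z":0,"ax":0,"ay":0,"az":0}
  gripper: 1.0

```text
time_s: 19.2
position: [473.2, -211.1, 33.1]
tcp_rot: [0.83, 0.558, 0.001, 0.001]
ft_force: [0.3, 1.7, 10.9]
finger_gap: 53.6
```

Emit:
jog_arm:
  rows:
    - {"x":0,"y":0,"z":-0.003,"ax":0,"ay":0,"az":0}
    - {"x":0,"y":0,"z":-0.01,"ax":0,"ay":0,"az":0}
    - {"x":0,"y":0,"z":-0.03,"ax":0,"ay":0,"az":0}
    - {"x":0,"y":0,"z":-0.06,"ax":0,"ay":0,"az":0}
    - {"x":0,"y":0,"z":-0.1,"ax":0,"ay":0,"az":0}

```text
time_s: 19.7
position: [471.4, -210.3, 132.6]
tcp_rot: [0.83, 0.558, -0.001, -0.001]
ft_force: [1.1, -0.8, -1.5]
finger_gap: 53.7
```

Emit:
jog_arm:
  rows:
    - {"x":0,"y":0,"z":-0.04,"ax":0,"ay":0,"az":0}
    - {"x":0,"y":0,"z":-0.08,"ax":0,"ay":0,"az":0}
    - {"x":0,"y":0,"z":-0.11,"ax":0,"ay":0,"az":0}
    - {"x":0,"y":0,"z":-0.12,"ax":0,"ay":0,"az":0}
    - {"x":0,"y":0,"z":-0.12,"ax":0,"ay":0,"az":0}

```text
time_s: 20.2
position: [472.7, -211.0, 253.1]
tcp_rot: [0.83, 0.558, 0.0, 0.001]
ft_force: [-0.2, 0.8, -3.9]
finger_gap: 53.7
```

Emit:
jog_arm:
  rows:
    - {"x":0.035,"y":-0.0035,"z":0,"ax":0,"ay":0,"az":0}
    - {"x":0.07,"y":-0.007,"z":0,"ax":0,"ay":0,"az":0}
    - {"x":0.105,"y":-0.0105,"z":0,"ax":0,"ay":0,"az":0}
    - {"x":0.14,"y":-0.014,"z":0,"ax":0,"ay":0,"az":0}
    - {"x":0.175,"y":-0.0175,"z":0,"ax":0,"ay":0,"az":0}

```text
time_s: 20.7
position: [521.4, -40.5, 249.9]
tcp_rot: [0.83, 0.558, -0.001, -0.001]
ft_force: [0.0, -0.6, -1.7]
finger_gap: 53.1
```

Emit:
jog_arm:
  rows:
    - {"x":0.035,"y":-0.0035,"z":0,"ax":0,"ay":0,"az":0}
    - {"x":0.07,"y":-0.007,"z":0,"ax":0,"ay":0,"az":0}
    - {"x":0.105,"y":-0.0105,"z":0,"ax":0,"ay":0,"az":0}
    - {"x":0.14,"y":-0.014,"z":0,"ax":0,"ay":0,"az":0}
    - {"x":0.165,"y":-0.017,"z":0,"ax":0,"ay":0,"az":0}

```text
time_s: 21.2
position: [568.1, 119.1, 249.6]
tcp_rot: [0.83, 0.558, -0.001, -0.001]
ft_force: [0.6, -0.0, -2.0]
finger_gap: 53.7
```

Emit:
jog_arm:
  rows:
    - {"x":0.02,"y":-0.002,"z":0,"ax":0,"ay":0,"az":0}
    - {"x":0.038,"y":-0.004,"z":0,"ax":0,"ay":0,"az":0}
    - {"x":0.045,"y":-0.005,"z":0.02,"ax":0,"ay":0,"az":0}
    - {"x":0.045,"y":-0.005,"z":0.045,"ax":0,"ay":0,"az":0}
    - {"x":0.045,"y":-0.005,"z":0.055,"ax":0,"ay":0,"az":0}

```text
time_s: 21.7
position: [579.4, 160.6, 193.7]
tcp_rot: [0.83, 0.558, -0.002, -0.001]
ft_force: [-0.3, -0.3, -2.9]
finger_gap: 53.7
```

```bash
python3 w.py 10 581 161.2 190
```

```text
pos [579.4 160.6 193.7] t 21.7 F [-0.3 -0.3 -2.9] gap 53.7 tool shift mm [1.2 1.3 3.7]
pos [579.2 160.3 193.2] t 21.75 F [-0.7  0.7 -4.1] gap 53.5 tool shift mm [1.5 1.3 3.2]
[521.4 168.5] 47.99777301743046 ((651.9010009765625, 360.85723876953125), 36.68367385864258)
[575.1 187.2] 48.17500937367646 ((664.058837890625, 376.2939453125), 32.34614562988281)
[609.9 235.2] 47.738411452482694 ((738.8010864257812, 413.1721496582031), 33.73027801513672)
```

View pics/w10.png

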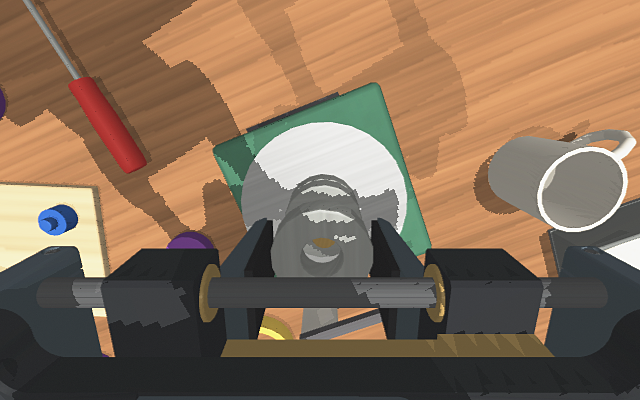

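Aligned. The post tip shows at (322,243) in the hole, slightly toward the far rim because of perspective. Lowering gently.

Emit:
jog_arm:
  rows:
    - {"x":0,"y":0,"z":0.003,"ax":0,"ay":0,"az":0}
    - {"x":0,"y":0,"z":0.009,"ax":0,"ay":0,"az":0}
    - {"x":0,"y":0,"z":0.015,"ax":0,"ay":0,"az":0}
    - {"x":0,"y":0,"z":0.021,"ax":0,"ay":0,"az":0}
    - {"x":0,"y":0,"z":0.028,"ax":0,"ay":0,"az":0}

```text
time_s: 22.25
position: [581.2, 160.7, 168.8]
tcp_rot: [0.83, 0.558, 0.0, 0.0]
ft_force: [-0.3, -0.4, -1.5]
finger_gap: 53.8
```

Emit:
jog_arm:
  rows:
    - {"x":0,"y":0,"z":0.005,"ax":0,"ay":0,"az":0}
    - {"x":0,"y":0,"z":0.01,"ax":0,"ay":0,"az":0}
    - {"x":0,"y":0,"z":0.015,"ax":0,"ay":0,"az":0}
    - {"x":0,"y":0,"z":0.02,"ax":0,"ay":0,"az":0}
    - {"x":0,"y":0,"z":0.022,"ax":0,"ay":0,"az":0}

```text
time_s: 22.75
position: [581.0, 160.7, 146.4]
tcp_rot: [0.83, 0.558, -0.0, -0.0]
ft_force: [-1.9, 0.0, 0.3]
finger_gap: 53.8
```

Emit:
jog_arm:
  rows:
    - {"x":0,"y":0,"z":0.002,"ax":0,"ay":0,"az":0}
    - {"x":0,"y":0,"z":0.004,"ax":0,"ay":0,"az":0}
    - {"x":0,"y":0,"z":0.006,"ax":0,"ay":0,"az":0}
    - {"x":0,"y":0,"z":0.008,"ax":0,"ay":0,"az":0}
    - {"x":0,"y":0,"z":0.008,"ax":0,"ay":0,"az":0}

```text
time_s: 23.25
position: [581.0, 160.7, 138.8]
tcp_rot: [0.83, 0.558, -0.0, -0.0]
ft_force: [-0.9, -0.1, 1.6]
finger_gap: 53.9
```

Weight has transferred, so I'm releasing and backing off.

Emit:
jog_arm:
  rows:
    - {"x":0,"y":0,"z":0,"ax":0,"ay":0,"az":0}
    - {"x":0,"y":0,"z":0,"ax":0,"ay":0,"az":0}
    - {"x":0,"y":0,"z":0,"ax":0,"ay":0,"az":0}
    - {"x":0,"y":0,"z":-0.005,"ax":0,"ay":0,"az":0}
    - {"x":0,"y":0,"z":-0.015,"ax":0,"ay":0,"az":0}
  gripper: 0.2

```text
time_s: 23.75
position: [580.7, 160.6, 154.0]
tcp_rot: [0.83, 0.558, -0.001, -0.0]
ft_force: [-0.6, -1.4, 0.0]
finger_gap: 73.3
```

Emit:
jog_arm:
  rows:
    - {"x":0,"y":0,"z":-0.02,"ax":0,"ay":0,"az":0}
    - {"x":0,"y":0,"z":-0.05,"ax":0,"ay":0,"az":0}
    - {"x":0,"y":0,"z":-0.08,"ax":0,"ay":0,"az":0}
    - {"x":0,"y":0,"z":-0.095,"ax":0,"ay":0,"az":0}
    - {"x":0,"y":0,"z":-0.1,"ax":0,"ay":0,"az":0}

```text
time_s: 24.25
position: [581.9, 160.9, 256.7]
tcp_rot: [0.83, 0.558, 0.002, 0.001]
ft_force: [0.2, 0.5, -0.5]
finger_gap: 72.8
```

Emit:
jog_arm:
  rows:
    - {"x":-0.03,"y":0,"z":0,"ax":0,"ay":0,"az":0}
    - {"x":-0.06,"y":0.005,"z":0,"ax":0,"ay":0,"az":0}
    - {"x":-0.09,"y":0.01,"z":0,"ax":0,"ay":0,"az":0}
    - {"x":-0.12,"y":0.015,"z":0,"ax":0,"ay":0,"az":0}
    - {"x":-0.15,"y":0.02,"z":0,"ax":0,"ay":0,"az":0}

```text
time_s: 24.75
position: [542.2, 13.2, 253.6]
tcp_rot: [0.83, 0.558, -0.0, -0.0]
ft_force: [-0.2, -0.1, 0.5]
finger_gap: 73.0
```

Emit:
jog_arm:
  rows:
    - {"x":0,"y":0,"z":0,"ax":0,"ay":0,"az":0}
    - {"x":0,"y":0,"z":0,"ax":0,"ay":0,"az":0}
    - {"x":0,"y":0,"z":0,"ax":0,"ay":0,"az":0}
    - {"x":0,"y":0,"z":0,"ax":0,"ay":0,"az":0}
    - {"x":0,"y":0,"z":0,"ax":0,"ay":0,"az":0}

```text
time_s: 25.25
position: [543.1, 14.9, 253.8]
tcp_rot: [0.83, 0.558, -0.0, -0.0]
ft_force: [-0.3, 0.6, 0.8]
finger_gap: 73.2
```

```bash
python3 look.py 11; python3 -c "
import cv2,numpy as np
p=np.load('pics/s11.npz')['p'];cv2.imwrite('pics/s11full.png',p[:,:,::-1])"
```

```text
pos [543.1  14.9 253.8] t 25.25 F [-0.3  0.6  0.8] gap 73.2 tool shift mm [-234.3   19.6  123.8]
pan z 105.32184646546767 702
[(104, 21), (108, 13), (112, 13), (116, 20), (120, 18), (124, 10), (128, 17), (132, 14), (136, 21), (140, 27), (144, 17), (148, 22), (152, 24), (156, 197), (160, 65), (164, 22), (168, 8)]
```

View pics/s11.png

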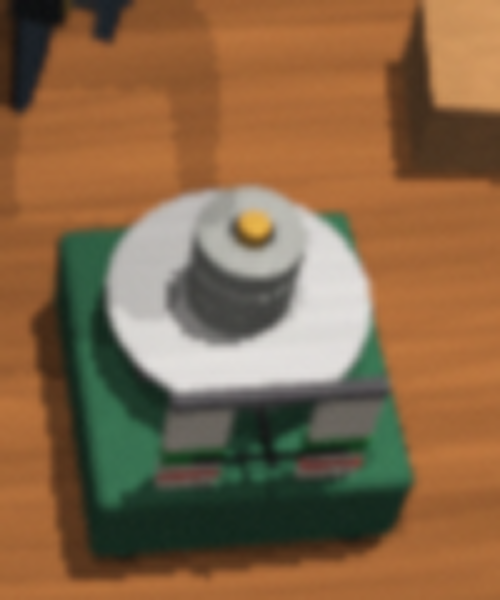

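View pics/s11full.png

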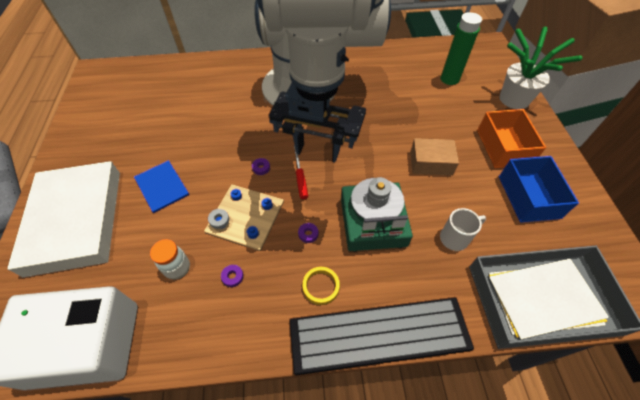

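Three rings are stacked flat at (380,190). The pan has dropped 22.05 mm from empty, so sink is about 24 mm, inside the 19–33 band. The fourth ring is still on its seat at (218,219), the bystanders and purple rings have not moved, and the gripper is clear.

```bash
python3 -c "
from plant import *
print(job_done())"
```

```text
the job is handed in; nothing more can be done
None
```

Three steel rings are on the scale post and the pointer is at rest inside the green band. I handed the job in at about 25 s of the 72 s allowed. I took the rings one at a time, and each went on without jamming. I let go only once the scale was carrying its weight.

- **Pan sink after each ring:** about 9.1 mm after the first, 17.3 mm after the second and 24 mm after the third. The band runs from 19 to 33 mm and the red line is at 44 mm. The wrist force on the pan stayed within about 2 N of balance at each placing.
- **Last check:** after the final release, the stack was flat on the pan and the gripper was clear and touching nothing. The fourth ring was still on its seat, and the purple rings and other items looked unmoved.
- **Disagreement on the gauge:** after the second ring, the pointer already looked as if it was in the green in the camera picture. It stands forward of the plates, so that view reads low. The depth readings from the two fixed cameras agreed to about 0.3 mm that the pan was still just short of the band, so I added the third ring.
- **Failed measurement:** my first estimate of the post position, from a colour mask in the top view, was wrong. I discarded it and used the depth readings and the wrist camera instead.

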